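# Put the glue tube away in the caddy and shut its gate

### The arm

A 6-joint arm with a two-finger parallel gripper is mounted at the origin on the work surface; the furniture and walls round the work are solid. World frame = base frame: x ahead of the robot, y to its left, z up, the work surface at z = 0. Lengths are in m, angles in rad, forces in N, time in s.
With the tool pointing down it reaches from about 0.15 to 0.775 m from the base axis. Payload 6.1 kg.
Tool frame: the origin (TCP) lies at the very end of the fingers, on their centre line; the grasp point (between the pads) lies 19 mm behind it; z points along the fingers, y is the direction in which the jaws open and shut (so a half turn about z gives the same grasp; the last joint's range is limited). The gripper opens to 85 mm and grips with 20 to 120 N. Pads are 22 mm wide; open, the fingers measure 114 mm over their backs; the gripper's body (76 mm by 85 mm) begins 54 mm behind the grasp point. The pads swing forward as they close: fully open they stand 13 mm farther back than shut.
Start: joints at [-1.221, 0.126, -0.04, 1.405, 0, 1.571], TCP at [0.18, -0.493, 0.231] pointing down, gripper open.
Joint ranges: [-2.72, 2.72], [-0.95, 1.95], [-1.27, 1.35], [-1.78, 2.02], [-1.46, 1.47], [-3.14, 3.14]. Speed limits (rad/s): [2.39, 2.39, 3.01, 3.14, 3.14, 3.14].

### API

Orientations are given as a rotation vector (axis times angle).
In Python, from station import sensors, read_camera, get_calibration, manip, look_for gives the robot as it stands. The module is installed in compiled form; this text tells all that it offers.
- The arm moves only by the tool arm_command, never from a script. Its argument "steps" is a list of rows, each an object with "offset": the shift along the tool's x, y, z in mm, a list of three; "rotation": the turn, a rotation vector about the tool's x, y, z in degrees, a list of three; "hand": the opening, from 0 (shut) to 1 (fully open). A call has 1 to 20 rows; each row shifts and turns the pose as measured when the row begins, along the tool's axes as they then stand; what a row does not reach is not made up. A row lasts 1/8 s, in which the tool goes at most 62.5 mm and 10.7 degrees, less where a joint would pass 70% of its speed; a pose out of reach is approached as far as the arm can. A call with a gripper value outside its range is refused whole. The fingers move at their own pace and stop on an object; "squeeze" is the grip in N (left out, the last holds). Time passes only in rows, so rows that do not move let the fingers close. It gives the time, the measured TCP pose, the force and the opening at its end, in the units of the state.
- sensors.get_state(): the state, without advancing time (a new reading comes with each control period).
- read_camera(name): name is "scene" or "top" or "wrist"; returns the picture (400x640x3 uint8, blue, green, red); there is no depth.
- get_calibration(name): a dict with "intrinsics" (3x3 intrinsics, pixels), "pose" (4x4, takes a point from camera to world coordinates); the wrist camera has in their place "T_tool_cam" (4x4, takes a point from camera to tool coordinates, whose origin is the TCP and whose axes are the flange's). Camera axes: x right, y down, z forward; pixel columns grow to the right and rows downward; lengths in m; the calibration is good to about 2 mm. A picture is of the moment at which its call begins: read the wrist's pose just before it. get_calibration takes no time and is no camera call.
- manip.job_done(): hands the job in, once; it reports no verdict.
Trained networks look in the newest picture that a camera, given by its name, has taken for a name from the list of things; names that differ only in an ending like _2 or _b are one class to them, and where a whole thing is asked for, a point or a joint stands for the part that bears it (a point fixed in the world has none). Each returns a list of dicts, best first, with "confidence" (0 to 1); they miss things now and then, are a little off and sometimes report something else, mostly with a low value. They report only what shows in the picture. A call takes as long as a camera call. They do not tell look-alikes from the thing itself.
- look_for(thing, camera): "box" ([left, top, right, bottom] as shares, 0 to 1, of the picture: columns of its width, rows of its height, round what is visible of it).
The state is a dict: "time_s": time; "joint_pos": joint angles; "qvel": joint speeds; "joint_torque": joint torques, N m; "position": TCP position; "tcp_rot": TCP orientation; "ft_force": force on the tool from outside, world axes, zero at the start; "torque": the same for the moment, N m; "grip_width": finger opening in m.
Only numpy, scipy, OpenCV 4.12 (cv2) and the standard library are available. Lean on these libraries where they do the work, as an engineer would, in place of code of your own. Each camera call takes 0.05 s, during which the arm holds its last target. There are 200 camera calls.

### The job

The glue tube sticks out through the open gateway of the wooden caddy. Turn it sideways and lay it flat inside the gated bay, then push the gate fully shut so that it seats behind its ball catch. Leave the thread spools, the bead box and the wax cake as they are.

Things in the scene. Friction and masses are not known exactly. Their poses are not given: they have to be found in the camera images.
- caddy: Fixed open-topped light-wood box, 72 mm high, walls 8 mm. Origin: on the table under the centre of the large bay; x points to the back wall, y to the small spool bay, z up. Large bay inside: x -62.5 to 62.5 mm, y -95 to 95 mm, floor 10 mm above the table; the gate is its whole front. Its right side wall runs on 25 mm past the front. Spool bay: 46 mm wide, beyond a 6 mm divider at y = 95 mm.
- glue_tube: Loose blue metal tube of fabric glue with an orange panel and a blue cap: 136 mm long, 38 wide, 26 high as it lies, about 40 g. Origin: centre of its underside; long axis y, width x, z up at the start. It starts on the floor of the large bay, pointing out through the gateway; it is longer than the bay is deep, so it fits inside only lying across.
- gate (a joint): Gate angle in rad: 0 fully shut, grows as it swings out towards the robot (to 1.6). Wooden panel 10 mm thick, 187 mm wide, 12 to 68 mm above the table, upright hinge at its left end; light, stays where left. At about 0.08 rad its free edge meets the catch's sprung ball in the right side wall; pushed past that (about 5 N at the free edge) it snaps home.
- gate_hinge (a point): Point on the gate's hinge axis, in the middle of the panel's thickness, 40 mm above the table. Its axes are the caddy's. At opening angle a the gate points from here along (-sin a, -cos a) in the caddy's x, y.
- gate_outer (a point): Point on the gate's outer face (the face to push), 140 mm from the hinge axis, 40 mm above the table; moves with the gate. Its -x axis is the outward normal of that face, its -y axis points to the free edge.
- spool_white: White thread spool, 35 mm across, 58 mm tall, standing loose in the small bay. Origin: centre of its underside. To be left alone.
- spool_pink: Pink thread spool, 33 mm across, 40 mm tall, standing loose in the small bay. Origin: centre of its underside. To be left alone.
- bead_wheel: Round clear bead box, 82 mm across, 17 mm high, loose on the table to the right. Origin: centre of its underside. To be left alone.
- wax_cake: Yellow round wax cake, 38 mm across, 13 mm high, loose on the table to the right. Origin: centre of its underside. To be left alone.
There are look-alikes about, which are no part of the job. Of the things like the glue_tube, leave any that is pink or purple; of the rest the larger one is meant.

How it is judged:
By the outcome, as a careful person would: the job done as asked, in the order asked, and still so for the second after the job is handed in, with the robot touching nothing.
It also fails if it takes over 54 s, if anything falls off the work surface, if the arm or the gripper's body presses on something with over 40 N, if the wrist force passes 120 N, or if a joint passes its speed limit or range.

## Working session

There is one attempt and no reset: what is moved stays moved. The work goes in short steps, Python scripts to look and compute and a tool call to move; the robot and the scene stay as the last step left them, time stands still between calls to the robot, and variables do not carry over. Pictures are saved under pics/ and viewed, about 8 in all and at most 12, crops included, and the job is handed in when it is done.

Besides the shell and the picture viewer there is one more tool, called after "Request:" in YAML: its name, and indented under it one key for each argument. arm_command: Moves the arm, as the interface text tells. Its arguments: {"type":"object","properties":{"steps":{"type":"array","items":{"type":"object","properties":{"offset":{"type":"array","items":{"type":"number"}},"rotation":{"type":"array","items":{"type":"number"}},"hand":{"type":"number"}}}},"squeeze":{"type":"number"}},"required":["steps"]}

```bash
mkdir -p pics; python3 - <<'E'
from station import *
import cv2,numpy as np
np.set_printoptions(precision=4,suppress=True)
for c in ["scene","top"]:
    im=read_camera(c); cv2.imwrite(f"pics/{c}0.png",im)
    k=get_calibration(c); print(c,k["intrinsics"],k["pose"])
    for t in ["caddy","glue_tube","gate","spool_white","bead_wheel","wax_cake"]:
        print(t,[(np.round(np.array(d["box"])*[640,400,640,400]).tolist(),round(d["confidence"],2)) for d in look_for(t,c)])
print(get_calibration("wrist")["T_tool_cam"]); print(sensors.get_state())
E
```

```text
scene [[467.0541   0.     317.1215]
 [  0.     467.0541 197.095 ]
 [  0.       0.       1.    ]] [[-0.7831 -0.3508  0.5135 -0.1948]
 [-0.6215  0.4108 -0.6671  0.8888]
 [ 0.023  -0.8415 -0.5397  0.8067]
 [ 0.      0.      0.      1.    ]]
caddy [([236.0, 176.0, 347.0, 249.0], 0.86)]
glue_tube [([258.0, 274.0, 308.0, 298.0], 0.94), ([277.0, 199.0, 316.0, 212.0], 0.71), ([317.0, 169.0, 324.0, 187.0], 0.65), ([350.0, 202.0, 377.0, 211.0], 0.63), ([249.0, 210.0, 256.0, 219.0], 0.24)]
gate [([285.0, 202.0, 350.0, 235.0], 0.75), ([246.0, 209.0, 253.0, 220.0], 0.6)]
spool_white []
bead_wheel [([360.0, 170.0, 382.0, 187.0], 0.77)]
wax_cake []
top [[452.6227   0.     319.7533]
 [  0.     452.6227 207.2354]
 [  0.       0.       1.    ]] [[ 0.0058 -0.9849  0.173   0.3031]
 [-0.9997 -0.0019  0.0227 -0.0206]
 [-0.022  -0.1731 -0.9847  1.1442]
 [ 0.      0.      0.      1.    ]]
caddy [([241.0, 136.0, 356.0, 238.0], 0.7)]
glue_tube [([207.0, 229.0, 224.0, 283.0], 0.87), ([380.0, 150.0, 416.0, 175.0], 0.77), ([369.0, 227.0, 399.0, 252.0], 0.76), ([310.0, 153.0, 332.0, 205.0], 0.68), ([241.0, 132.0,
[... 200 characters left out ...]
eel [([429.0, 191.0, 462.0, 224.0], 0.72)]
wax_cake [([424.0, 243.0, 439.0, 260.0], 0.45)]
[[-0.0001 -0.9512 -0.3086  0.0795]
 [ 1.     -0.0003  0.0006  0.0002]
 [-0.0007 -0.3086  0.9512 -0.143 ]
 [ 0.      0.      0.      1.    ]]
{'time_s': 0.7, 'joint_pos': array([-1.221 ,  0.1258, -0.0396,  1.4054,  0.    ,  1.5708]), 'qvel': array([-0.0011,  0.0012,  0.0003, -0.0015, -0.0002, -0.0016]), 'joint_torque': array([ -0.0004, -43.5556,  35.3024,   0.0008,   0.0001,   0.    ]), 'position': array([ 0.1799, -0.4932,  0.2313]), 'tcp_rot': array([3.0936, 0.5467, 0.    ]), 'ft_force': array([-0.5616,  0.1413, -0.0474]), 'torque': array([ 0.0174, -0.0032, -0.0329]), 'grip_width': 0.08508452480881377}
```

```bash
python3 - <<'E'
import cv2
im=cv2.imread("pics/top0.png")[120:300,195:475]
cv2.imwrite("pics/topc.png",cv2.resize(im,None,fx=2.8,fy=2.8,interpolation=cv2.INTER_CUBIC))
E
```

```text
(no output)
```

View pics/topc.png

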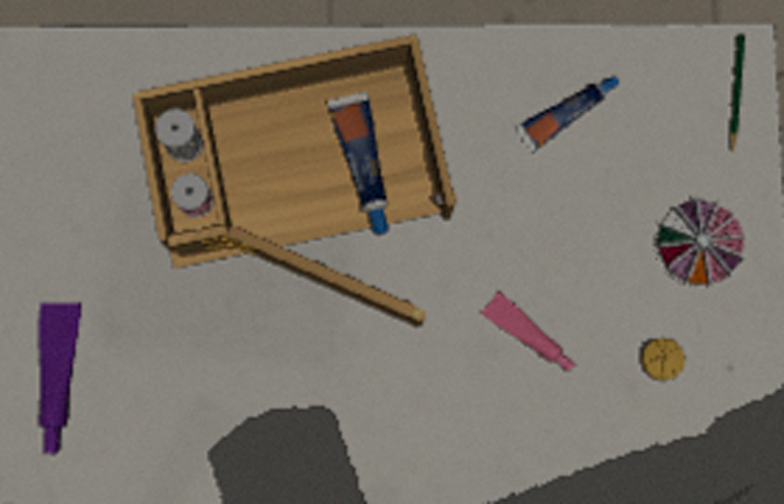

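The crop shows four tubes. As full-picture pixels of the top camera:
- A blue one in the caddy, about (325,179).
- A smaller blue one at (398,162).
- A pink one at (384,239).
- A purple one at (214,256).

I choose the larger blue one in the caddy. Its cap points out the front at about (330,200). The gate is open about 35–40°.

```bash
cat > h.py <<'E'
import numpy as np,cv2
from station import *
from scipy.optimize import least_squares
np.set_printoptions(precision=4,suppress=True)
def ray(c,u,v,z,K=None,T=None):
    k=get_calibration(c) if K is None else None
    K=k["intrinsics"] if k else K; T=k["pose"] if k else T
    d=T[:3,:3]@np.linalg.solve(K,[u,v,1]); return T[:3,3]+d*(z-T[2,3])/d[2]
def c2p(u,v): return 195+(u+.5)/2.8-.5,120+(v+.5)/2.8-.5
E
python3 - <<'E'
from h import *
P=lambda u,v,z: ray("top",*c2p(u,v),z)[:2]
obs=[((135,93),(.0705,.155)),((416,37),(.0705,-.103)),((453,212),(-.0925,-.103)),((199,93),None)]
w=[P(*o[0],.072) for o in obs]; print(np.array(w))
L=np.array([o[1] for o in obs[:2]]);W=np.array(w[:2])
print("len",np.linalg.norm(W[0]-W[1]))
d=W[0]-W[1]; th=np.arctan2(d[1],d[0])-np.pi/2
R=np.array([[np.cos(th),-np.sin(th)],[np.sin(th),np.cos(th)]])
o=W.mean(0)-R@L.mean(0); print("yaw",th,"origin",o)
cad=lambda p:R.T@(np.array(p)-o)
print("wall end",cad(w[2]),"divider back",cad(w[3]))
g1=P(232,230,.068);g2=P(420,317,.068);print("gate",cad(g1),cad(g2),np.linalg.norm(g1-g2))
for n,u,v,z in [("tail",348,102,.03),("cap",378,230,.023),("shoulder",374,204,.025)]:
    p=P(u,v,z);print(n,p,cad(p))
E
```

```text
[[ 0.6273  0.1945]
 [ 0.6784 -0.053 ]
 [ 0.5207 -0.0843]
 [ 0.6272  0.138 ]]
len 0.252748671400141
yaw 0.20361041851693074 origin [0.589  0.0311]
wall end [-0.0903 -0.0992] divider back [0.059 0.097]
gate [-0.0667  0.091 ] [-0.1732 -0.0528] 0.17894523287133757
tail [0.6313 0.0078] [ 0.0367 -0.0313]
cap [ 0.514  -0.0197] [-0.0837 -0.0346]
shoulder [ 0.5375 -0.0161] [-0.06   -0.0357]
```

Request:
arm_command:
  steps:
    - {"offset": [45, -27, 0]}
    - {"offset": [45, -27, 0]}
    - {"offset": [45, -27, 0]}
    - {"offset": [45, -27, 0]}
    - {"offset": [45, -27, 0]}
    - {"offset": [45, -27, 0]}
    - {"offset": [45, -27, 0]}
    - {"offset": [45, -27, 0]}
    - {"offset": [45, -27, 0]}
    - {"offset": [45, -27, 0]}
    - {"offset": [45, -27, 0]}
    - {"offset": [40, -27, 0]}
    - {"offset": [0, 0, 0], "rotation": [0, 0, 7]}
    - {"offset": [0, 0, 0]}

```text
invalid input
```

```bash
python3 - <<'E'
from h import *
s=sensors.get_state();print(s["position"],s["tcp_rot"])
im=read_camera("wrist");cv2.imwrite("pics/w1.png",im);print(get_calibration("wrist")["intrinsics"])
print([(np.round(np.array(d["box"])*[640,400,640,400]).tolist(),round(d["confidence"],2)) for d in look_for("glue_tube","wrist")])
E
```

```text
[ 0.1799 -0.4932  0.2313] [3.0936 0.5467 0.    ]
[[281.7528   0.     321.5448]
 [  0.     281.7528 201.4103]
 [  0.       0.       1.    ]]
[]
```

View pics/w1.png

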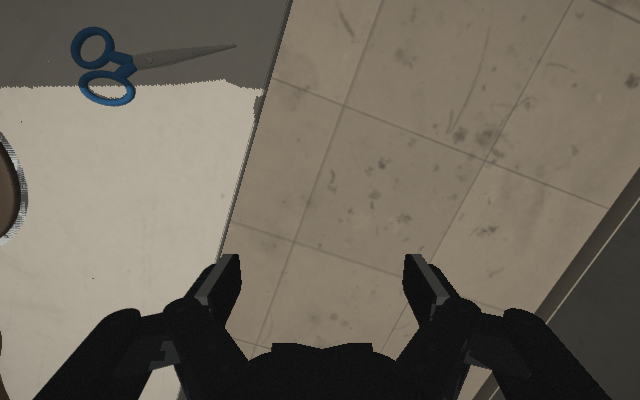

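The call was refused, so the arm is still at its start pose: the picture shows table, floor and scissors at (100,60), no caddy. I'll give all the fields in every row.

Request:
arm_command:
  steps:
    - {"offset": [45, -27, 0], "rotation": [0, 0, 0], "hand": 1}
    - {"offset": [45, -27, 0], "rotation": [0, 0, 0], "hand": 1}
    - {"offset": [45, -27, 0], "rotation": [0, 0, 0], "hand": 1}
    - {"offset": [45, -27, 0], "rotation": [0, 0, 0], "hand": 1}
    - {"offset": [45, -27, 0], "rotation": [0, 0, 0], "hand": 1}
    - {"offset": [45, -27, 0], "rotation": [0, 0, 0], "hand": 1}
    - {"offset": [45, -27, 0], "rotation": [0, 0, 0], "hand": 1}
    - {"offset": [45, -27, 0], "rotation": [0, 0, 0], "hand": 1}
    - {"offset": [45, -27, 0], "rotation": [0, 0, 0], "hand": 1}
    - {"offset": [45, -27, 0], "rotation": [0, 0, 0], "hand": 1}
    - {"offset": [45, -27, 0], "rotation": [0, 0, 0], "hand": 1}
    - {"offset": [40, -27, 0], "rotation": [0, 0, 0], "hand": 1}
    - {"offset": [0, 0, 0], "rotation": [0, 0, 7], "hand": 1}
    - {"offset": [0, 0, 0], "rotation": [0, 0, 0], "hand": 1}
  squeeze: 30

```text
time_s: 2.55
position: [0.5856, 0.0093, 0.2309]
tcp_rot: [3.119, 0.35, 0.006]
ft_force: [-0.5, 0.2, -0.6]
grip_width: 0.0853
```

```bash
python3 - <<'E'
from h import *
s=sensors.get_state();print(s["position"],s["tcp_rot"])
im=read_camera("wrist");cv2.imwrite("pics/w2.png",im)
print([(np.round(np.array(d["box"])*[640,400,640,400]).tolist(),round(d["confidence"],2)) for d in look_for("glue_tube","wrist")])
E
```

```text
[0.5856 0.0093 0.2309] [3.1189 0.3496 0.0057]
[([440.0, 160.0, 523.0, 195.0], 0.81), ([108.0, 221.0, 134.0, 314.0], 0.81), ([377.0, 273.0, 415.0, 317.0], 0.61), ([312.0, 129.0, 344.0, 237.0], 0.56)]
```

View pics/w2.png

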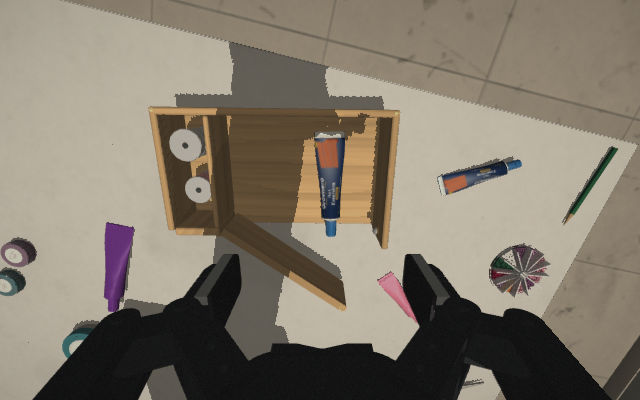

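The caddy fills the middle of the picture. Its rim corners are at (150,107), (400,111) and (387,248). The tube runs from its tail at (329,134) to its cap at (331,236), and the gate tip is at (345,307).

```bash
cat >> h.py <<'E'
from scipy.spatial.transform import Rotation as Ro
def wray(u,v,z,s):
    T=np.eye(4);T[:3,:3]=Ro.from_rotvec(s["tcp_rot"]).as_matrix();T[:3,3]=s["position"]
    k=get_calibration("wrist");return ray("w",u,v,z,k["intrinsics"],T@k["T_tool_cam"])
E
python3 - <<'E'
from h import *
s=sensors.get_state()
W=lambda u,v,z:wray(u,v,z,s)[:2]
a,b,c=W(150,107,.072),W(400,111,.072),W(387,248,.072);print(a,b,c,np.linalg.norm(a-b))
d=a-b;th=np.arctan2(d[1],d[0])-np.pi/2
R=np.array([[np.cos(th),-np.sin(th)],[np.sin(th),np.cos(th)]])
o=(a+b)/2-R@[.0705,.026];print("yaw",th,"o",o)
cad=lambda p:R.T@(p-o)
print("wall end",cad(c))
for n,u,v,z in [("tailL",315,137,.032),("tailR",344,137,.032),("tail",329,134,.032),("shL",321,217,.025),("shR",340,217,.025),("cap",331,236,.023)]:
    p=W(u,v,z);print(n,p,cad(p))
g=W(345,309,.068);print("gate tip",g,cad(g))
x=Ro.from_rotvec(s["tcp_rot"]).as_matrix();print(x)
E
```

```text
[0.6279 0.196 ] [ 0.6804 -0.0529] [ 0.5284 -0.0851] 0.25440554960820355
yaw 0.20779373101711074 o [0.5906 0.0315]
wall end [-0.0849 -0.1013]
tailL [0.6323 0.0262] [ 0.0398 -0.0138]
tailR [ 0.6399 -0.0074] [ 0.0403 -0.0483]
tail [0.6394 0.0108] [ 0.0435 -0.0304]
shL [ 0.5321 -0.0037] [-0.0645 -0.0225]
shR [ 0.5376 -0.0283] [-0.0641 -0.0477]
cap [ 0.5074 -0.0233] [-0.0927 -0.0365]
gate tip [ 0.4302 -0.0587] [-0.1756 -0.0552]
[[ 0.9752  0.2213  0.0042]
 [ 0.2213 -0.9752 -0.0026]
 [ 0.0035  0.0035 -1.    ]]
```

Request:
arm_command:
  steps:
    - {"offset": [-11, 12, 0], "rotation": [0, 0, -1.7], "hand": 0.7}
    - {"offset": [0, 0, 40], "rotation": [0, 0, 0], "hand": 0.7}
    - {"offset": [0, 0, 40], "rotation": [0, 0, 0], "hand": 0.7}
    - {"offset": [0, 0, 40], "rotation": [0, 0, 0], "hand": 0.7}
    - {"offset": [0, 0, 30], "rotation": [0, 0, 0], "hand": 0.7}
    - {"offset": [0, 0, 0], "rotation": [0, 0, 0], "hand": 0.7}

```text
time_s: 3.4
position: [0.5767, -0.011, 0.08]
tcp_rot: [3.112, 0.401, 0.014]
ft_force: [0.0, -0.6, 1.3]
grip_width: 0.0598
```

```bash
python3 - <<'E'
from h import *
s=sensors.get_state();print(s["position"],s["tcp_rot"],Ro.from_rotvec(s["tcp_rot"]).as_matrix())
im=read_camera("wrist");cv2.imwrite("pics/w3.png",im)
E
```

```text
[ 0.5767 -0.011   0.08  ] [3.1116 0.4014 0.0141] [[ 0.9672  0.2537  0.0095]
 [ 0.2538 -0.9673 -0.003 ]
 [ 0.0084  0.0053 -1.    ]]
```

View pics/w3.png

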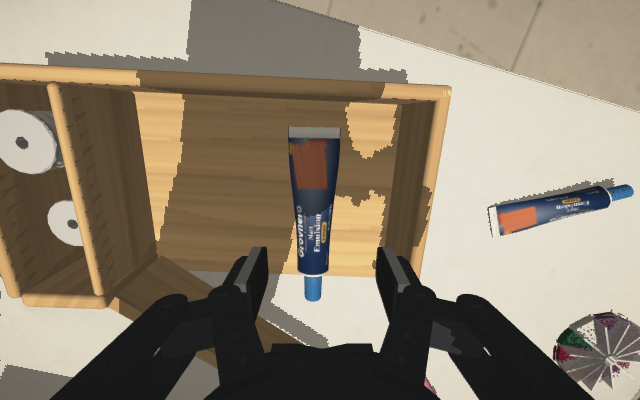

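The tube lies between the fingers with its axis near column 314 (tail row 128, cap row 300). The finger midpoint is at column 321, so it's a few mm off to the left.

```bash
python3 - <<'E'
from h import *
s=sensors.get_state();R=Ro.from_rotvec(s["tcp_rot"]).as_matrix()
for u,v,z in [(314,128,.032),(288,139,.032),(340,139,.032),(297,268,.025),(328,268,.025),(313,300,.023)]:
    p=wray(u,v,z,s); print(p, R.T@(p-s["position"])*1000)
E
```

```text
[0.6431 0.0107 0.032 ] [68.1882 -4.7158 50.3401]
[0.6317 0.0258 0.032 ] [ 61.0314 -22.2549  50.1563]
[ 0.6406 -0.008   0.032 ] [61.0046 12.7282 50.3681]
[ 0.5335 -0.0029  0.025 ] [-41.3247 -19.4517  56.0658]
[ 0.5397 -0.027   0.025 ] [-41.4294   5.4921  56.2159]
[ 0.5059 -0.023   0.023 ] [-73.1782  -6.9306  57.7971]
```

Request:
arm_command:
  steps:
    - {"offset": [0, -6, 0], "rotation": [0, 0, 1], "hand": 0.7}
    - {"offset": [0, 0, 30], "rotation": [0, 0, 0], "hand": 0.7}
    - {"offset": [0, 0, 26], "rotation": [0, 0, 0], "hand": 0.7}
    - {"offset": [0, 0, 9], "rotation": [0, 0, 0], "hand": 0.7}
    - {"offset": [0, 0, 0], "rotation": [0, 0, 0], "hand": 0.7}

```text
time_s: 4.08
position: [0.5829, -0.0047, 0.0248]
tcp_rot: [3.113, 0.371, 0.041]
ft_force: [0.5, -0.2, 0.8]
grip_width: 0.0597
```

Request:
arm_command:
  steps:
    - {"offset": [-5, 0, 5], "rotation": [0, -1.5, 0], "hand": 0.7}
    - {"offset": [-1, 0, 6], "rotation": [0, 0, 0], "hand": 0.7}
    - {"offset": [0, 0, 0], "rotation": [0, 0, 0], "hand": 0.7}

```text
time_s: 4.45
position: [0.5806, -0.0047, 0.0201]
tcp_rot: [3.111, 0.371, 0.012]
ft_force: [-0.3, 0.5, -0.6]
grip_width: 0.0598
```

Request:
arm_command:
  steps:
    - {"offset": [-4, 0, 6], "rotation": [0, 0, 0], "hand": 0.7}
    - {"offset": [0, 0, 3], "rotation": [0, 0, 0], "hand": 0.7}
    - {"offset": [0, 0, 0], "rotation": [0, 0, 0], "hand": 0}
    - {"offset": [0, 0, 0], "rotation": [0, 0, 0], "hand": 0}
    - {"offset": [0, 0, 0], "rotation": [0, 0, 0], "hand": 0}
    - {"offset": [0, 0, 0], "rotation": [0, 0, 0], "hand": 0}
  squeeze: 30

```text
time_s: 5.2
position: [0.5822, -0.0034, 0.0187]
tcp_rot: [3.113, 0.374, 0.032]
ft_force: [-0.5, 1.5, 4.3]
grip_width: 0.0283
```

Request:
arm_command:
  steps:
    - {"offset": [0, 0, -20], "rotation": [0, 0, 0], "hand": 0}
    - {"offset": [0, 0, -40], "rotation": [0, 0, 0], "hand": 0}
    - {"offset": [0, 0, -40], "rotation": [0, 0, 0], "hand": 0}
    - {"offset": [0, 0, 0], "rotation": [0, 0, 0], "hand": 0}

```text
time_s: 5.7
position: [0.5782, -0.0041, 0.1175]
tcp_rot: [3.112, 0.373, 0.021]
ft_force: [-0.4, -0.5, -0.3]
grip_width: 0.0284
```

```bash
python3 - <<'E'
from h import *
s=sensors.get_state();print(s["position"],Ro.from_rotvec(s["tcp_rot"]).as_matrix(),s["grip_width"])
im=read_camera("wrist");cv2.imwrite("pics/w4.png",im)
E
```

```text
[ 0.5782 -0.0041  0.1175] [[ 0.9716  0.2361  0.0139]
 [ 0.2362 -0.9717 -0.0056]
 [ 0.0122  0.0087 -0.9999]] 0.028420497752421527
```

View pics/w4.png

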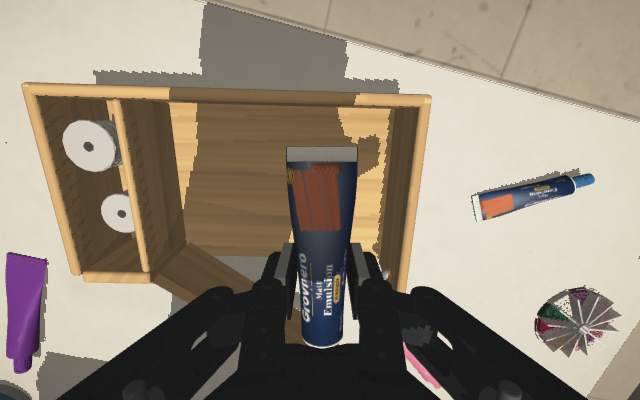

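The tube is held firmly: the width reads 28 mm, and the tail is at (322,150) in line with the tool. Now I turn it across.

Request:
arm_command:
  steps:
    - {"offset": [0, 0, 0], "rotation": [0, 0, -10], "hand": 0}
    - {"offset": [0, 0, 0], "rotation": [0, 0, -10], "hand": 0}
    - {"offset": [0, 0, 0], "rotation": [0, 0, -10], "hand": 0}
    - {"offset": [0, 0, 0], "rotation": [0, 0, -10], "hand": 0}
    - {"offset": [0, 0, 0], "rotation": [0, 0, -10], "hand": 0}
    - {"offset": [0, 0, 0], "rotation": [0, 0, -10], "hand": 0}
    - {"offset": [0, 0, 0], "rotation": [0, 0, -10], "hand": 0}
    - {"offset": [0, 0, 0], "rotation": [0, 0, -10], "hand": 0}
    - {"offset": [0, 0, 0], "rotation": [0, 0, -6], "hand": 0}
    - {"offset": [0, 0, 0], "rotation": [0, 0, 0], "hand": 0}

```text
time_s: 7.0
position: [0.5661, -0.0058, 0.0932]
tcp_rot: [-1.961, -2.438, 0.032]
ft_force: [0.3, -0.0, -0.6]
grip_width: 0.0281
```

```bash
cat > go.py <<'E'
from h import *
import sys
s=sensors.get_state();R=Ro.from_rotvec(s["tcp_rot"]).as_matrix()
o=np.array([.590,.0313]);th=.206
cx,cy,z,yaw=map(float,sys.argv[1:]) # caddy xy, world z, yaw rel caddy deg of tool x
C=np.array([[np.cos(th),-np.sin(th)],[np.sin(th),np.cos(th)]])
p=np.r_[o+C@[cx,cy],z]
y=th+np.radians(yaw);G=np.array([[np.cos(y),np.sin(y),0],[np.sin(y),-np.cos(y),0],[0,0,-1]])
print("t",s["time_s"],"caddy now",C.T@(s["position"][:2]-o),s["position"],"grip",s["grip_width"],"F",s["ft_force"])
print("offset",R.T@(p-s["position"])*1000,"rot",np.degrees(Ro.from_matrix(R.T@G).as_rotvec()))
E
python3 go.py .004 .008 .1175 90
```

```text
t 7.0 caddy now [-0.031  -0.0314] [ 0.5661 -0.0058  0.0932] grip 0.028063135180323204 F [ 0.329  -0.0344 -0.573 ]
offset [ 38.9661  34.7939 -25.2664] rot [-1.3529  0.1734  0.5927]
```

Request:
arm_command:
  steps:
    - {"offset": [0, 0, -15], "rotation": [0, 0, 0], "hand": 0}
    - {"offset": [20, 18, 0], "rotation": [-1.3, 0, 0], "hand": 0}
    - {"offset": [20, 18, 0], "rotation": [0, 0, 0.5], "hand": 0}
    - {"offset": [0, 0, 0], "rotation": [0, 0, 0], "hand": 0}

```text
time_s: 7.5
position: [0.5933, 0.0415, 0.1086]
tcp_rot: [1.988, 2.431, -0.005]
ft_force: [0.2, -0.4, -0.2]
grip_width: 0.0283
```

```bash
python3 go.py .004 .008 .019 90; python3 - <<'E'
from h import *
im=read_camera("top");cv2.imwrite("pics/t5.png",cv2.resize(im[110:270,200:440],None,fx=3,fy=3,interpolation=cv2.INTER_CUBIC))
E
```

```text
t 7.5 caddy now [0.0053 0.0093] [0.5933 0.0415 0.1086] grip 0.02825615349641167 F [ 0.2205 -0.3822 -0.2373]
offset [-1.0602 -1.1458 89.6433] rot [-0.1193  0.1673 -0.36  ]
```

View pics/t5.png

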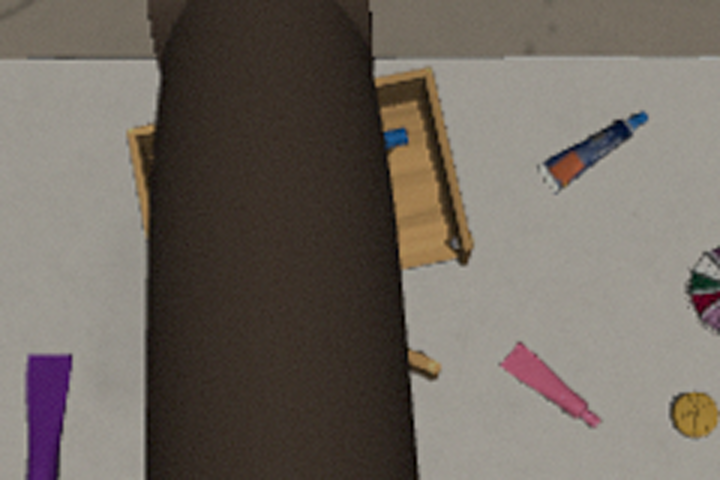

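The arm hides most of the caddy, but the cap shows at (397,137), pointing right inside the right wall, so the tube lies across. I lower it now.

Request:
arm_command:
  steps:
    - {"offset": [-1, -1, 30], "rotation": [0, 0, 0], "hand": 0}
    - {"offset": [0, 0, 30], "rotation": [0, 0, 0], "hand": 0}
    - {"offset": [0, 0, 15], "rotation": [0, 0, 0], "hand": 0}
    - {"offset": [0, 0, 0], "rotation": [0, 0, 0], "hand": 0}

```text
time_s: 8.05
position: [0.5916, 0.0368, 0.0341]
tcp_rot: [1.993, 2.425, -0.006]
ft_force: [0.1, 0.3, -0.3]
grip_width: 0.0282
```

```bash
python3 go.py .004 .008 .019 90
```

```text
t 8.05 caddy now [0.0027 0.005 ] [0.5916 0.0368 0.0341] grip 0.02818713796981176 F [ 0.0649  0.3131 -0.2722]
offset [ 3.054   1.272  15.0438] rot [-0.0662  0.2646 -0.6177]
```

Request:
arm_command:
  steps:
    - {"offset": [2, 1, 6], "rotation": [0, 0, 0], "hand": 0}
    - {"offset": [0, 0, 5], "rotation": [0, 0, 0], "hand": 0}
    - {"offset": [0, 0, 3], "rotation": [0, 0, 0], "hand": 0}
    - {"offset": [0, 0, 1], "rotation": [0, 0, 0], "hand": 0}
    - {"offset": [0, 0, 0], "rotation": [0, 0, 0], "hand": 0}

```text
time_s: 8.68
position: [0.5941, 0.0389, 0.0212]
tcp_rot: [1.991, 2.422, -0.001]
ft_force: [-0.2, 0.2, -0.2]
grip_width: 0.0283
```

Request:
arm_command:
  steps:
    - {"offset": [0, 0, 2.5], "rotation": [0, 0, 0], "hand": 0}
    - {"offset": [0, 0, 2], "rotation": [0, 0, 0], "hand": 0}
    - {"offset": [0, 0, 0], "rotation": [0, 0, 0], "hand": 0}

```text
time_s: 9.05
position: [0.5947, 0.0389, 0.0191]
tcp_rot: [1.99, 2.421, 0.001]
ft_force: [-1.1, 0.2, 0.0]
grip_width: 0.0287
```

Request:
arm_command:
  steps:
    - {"offset": [0, 0, 1.5], "rotation": [0, 0, 0], "hand": 0}
    - {"offset": [0, 0, 0], "rotation": [0, 0, 0], "hand": 0.4}
    - {"offset": [0, 0, 0], "rotation": [0, 0, 0], "hand": 0.6}
    - {"offset": [0, 0, 0], "rotation": [0, 0, 0], "hand": 0.65}
    - {"offset": [0, 0, 0], "rotation": [0, 0, 0], "hand": 0.65}
    - {"offset": [0, 0, -30], "rotation": [0, 0, 0], "hand": 0.65}
    - {"offset": [0, 0, -40], "rotation": [0, 0, 0], "hand": 0.65}
    - {"offset": [0, 0, -45], "rotation": [0, 0, 0], "hand": 0.65}
    - {"offset": [0, 0, 0], "rotation": [0, 0, 0], "hand": 0}

```text
time_s: 10.18
position: [0.593, 0.0393, 0.1338]
tcp_rot: [1.992, 2.423, -0.003]
ft_force: [0.5, -0.4, -0.9]
grip_width: 0.0387
```

```bash
python3 go.py -.19 -.08 .13 90;  python3 - <<'E'
from h import *
im=read_camera("wrist");cv2.imwrite("pics/w6.png",im)
E
```

```text
t 10.175 caddy now [0.0046 0.0072] [0.593  0.0393 0.1338] grip 0.038734464238435434 F [ 0.4695 -0.3519 -0.8805]
offset [ -89.4141 -193.5571    3.9908] rot [ 0.0785  0.2972 -0.6481]
```

View pics/w6.png

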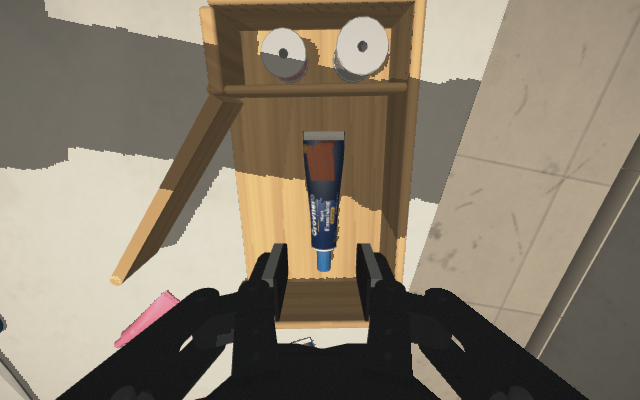

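The tube lies flat across the bay, tail at (324,135) and cap at (324,270). Both spools still stand at (285,52) and (361,45). The gate is open, with its tip at (117,282). Next, a closed gripper goes outside the gate.

Request:
arm_command:
  steps:
    - {"offset": [-8, -44, 0], "rotation": [0, 0, 0], "hand": 0}
    - {"offset": [-8, -44, 0], "rotation": [0, 0, 0], "hand": 0}
    - {"offset": [-8, -44, 0], "rotation": [0, 0, 0], "hand": 0}
    - {"offset": [-8, -44, 0], "rotation": [0, 0, 0], "hand": 0}
    - {"offset": [-8, -44, 0], "rotation": [0, 0, 0], "hand": 0}
    - {"offset": [0, 0, 0], "rotation": [0, 0, 0], "hand": 0}

```text
time_s: 10.98
position: [0.3742, -0.0441, 0.1224]
tcp_rot: [-1.989, -2.422, 0.019]
ft_force: [0.9, 0.0, 1.1]
grip_width: -0.0001
```

```bash
python3 go.py -.215 -.03 .04 90
```

```text
t 10.975 caddy now [-0.2267 -0.0297] [ 0.3742 -0.0441  0.1224] grip -0.00013153229658463363 F [0.8522 0.0087 1.1054]
offset [-0.046  12.8124 82.2407] rot [-0.8053  0.1168 -0.5827]
```

Request:
arm_command:
  steps:
    - {"offset": [0, 0, 35], "rotation": [-0.8, 0, -0.6], "hand": 0}
    - {"offset": [0, 0, 35], "rotation": [0, 0, 0], "hand": 0}
    - {"offset": [0, 0, 10], "rotation": [0, 0, 0], "hand": 0}
    - {"offset": [0, 0, 0], "rotation": [0, 0, 0], "hand": 0}

```text
time_s: 11.48
position: [0.3754, -0.0439, 0.0387]
tcp_rot: [1.98, 2.438, -0.001]
ft_force: [-0.0, -0.1, 0.4]
grip_width: 0.0
```

```bash
python3 go.py -.12 -.05 .04 90
```

```text
t 11.475 caddy now [-0.2254 -0.0297] [ 0.3754 -0.0439  0.0387] grip 1.2687958163269856e-05 F [-0.0146 -0.1392  0.4492]
offset [-20.3682 105.4192  -1.2346] rot [0.0302 0.0818 0.0344]
```

Request:
arm_command:
  steps:
    - {"offset": [-2, 12, 0], "rotation": [0, 0, 0], "hand": 0}
    - {"offset": [-2, 12, 0], "rotation": [0, 0, 0], "hand": 0}
    - {"offset": [-2, 12, 0], "rotation": [0, 0, 0], "hand": 0}
    - {"offset": [-2, 12, 0], "rotation": [0, 0, 0], "hand": 0}
    - {"offset": [-2, 12, 0], "rotation": [0, 0, 0], "hand": 0}
    - {"offset": [-2, 12, 0], "rotation": [0, 0, 0], "hand": 0}
    - {"offset": [-2, 12, 0], "rotation": [0, 0, 0], "hand": 0}
    - {"offset": [-2, 12, 0], "rotation": [0, 0, 0], "hand": 0}
    - {"offset": [-2, 9, 0], "rotation": [0, 0, 0], "hand": 0}
    - {"offset": [0, 0, 0], "rotation": [0, 0, 0], "hand": 0}

```text
time_s: 12.72
position: [0.4935, -0.0397, 0.0418]
tcp_rot: [1.976, 2.435, 0.004]
ft_force: [-0.1, 0.1, 0.5]
grip_width: 0.0001
```

```bash
python3 go.py -.09 -.052 .04 90
```

```text
t 12.725 caddy now [-0.109  -0.0497] [ 0.4935 -0.0397  0.0418] grip 8.945346992207154e-05 F [-0.1282  0.1041  0.4729]
offset [-2.288  18.9873  1.9302] rot [0.3123 0.1707 0.0628]
```

Request:
arm_command:
  steps:
    - {"offset": [0, 5, 0], "rotation": [0, 0, 0], "hand": 0}
    - {"offset": [0, 5, 0], "rotation": [0, 0, 0], "hand": 0}
    - {"offset": [0, 4, 0], "rotation": [0, 0, 0], "hand": 0}
    - {"offset": [0, 0, 0], "rotation": [0, 0, 0], "hand": 0}

```text
time_s: 13.22
position: [0.5064, -0.0368, 0.0417]
tcp_rot: [1.978, 2.435, 0.001]
ft_force: [-1.5, -1.3, 0.7]
grip_width: 0.0
```

```bash
python3 go.py -.087 -.052 .04 90; python3 - <<'E'
from h import *
im=read_camera("scene");cv2.imwrite("pics/s7.png",cv2.resize(im[150:270,210:390],None,fx=4,fy=4,interpolation=cv2.INTER_CUBIC))
E
```

```text
t 13.225 caddy now [-0.0958 -0.0496] [ 0.5064 -0.0368  0.0417] grip 1.1678194576021686e-05 F [-1.5    -1.2669  0.7274]
offset [-2.4164  8.7896  1.7308] rot [0.1739 0.1796 0.0439]
```

View pics/s7.png

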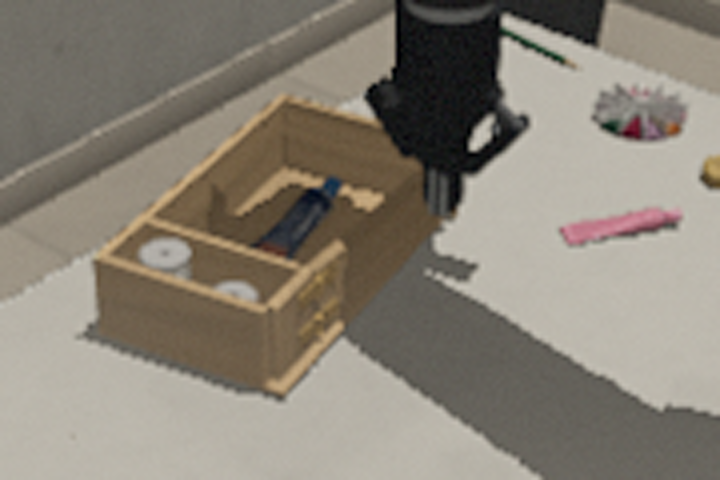

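The gate at (390,265) is almost shut against the fingers. The tube lies inside at (300,225), and the spools are standing. The light force suggests it has just met the ball, so I keep pushing.

Request:
arm_command:
  steps:
    - {"offset": [0, 4, 0], "rotation": [0, 0, 0], "hand": 0}
    - {"offset": [0, 4, 0], "rotation": [0, 0, 0], "hand": 0}
    - {"offset": [0, 4, 0], "rotation": [0, 0, 0], "hand": 0}
    - {"offset": [0, 0, 0], "rotation": [0, 0, 0], "hand": 0}

```text
time_s: 13.78
position: [0.5156, -0.0353, 0.0416]
tcp_rot: [1.98, 2.436, -0.006]
ft_force: [0.0, 0.2, 1.2]
grip_width: -0.0002
```

```bash
python3 go.py -.087 -.052 .04 90
```

```text
t 13.775 caddy now [-0.0864 -0.05  ] [ 0.5156 -0.0353  0.0416] grip -0.00019046101612196033 F [0.0201 0.1691 1.2457]
offset [-1.9726 -0.5772  1.6467] rot [-0.0887  0.2526 -0.0257]
```

Request:
arm_command:
  steps:
    - {"offset": [0, 3, 0], "rotation": [0, 0, 0], "hand": 0}
    - {"offset": [0, 3, 0], "rotation": [0, 0, 0], "hand": 0}
    - {"offset": [0, 3, 0], "rotation": [0, 0, 0], "hand": 0}

```text
time_s: 14.15
position: [0.518, -0.0349, 0.0412]
tcp_rot: [-1.98, -2.433, 0.023]
ft_force: [-14.5, -4.1, 12.3]
grip_width: -0.0001
```

```bash
python3 go.py -.087 -.052 .04 90
```

```text
t 14.15 caddy now [-0.084 -0.05 ] [ 0.518  -0.0349  0.0412] grip -6.998961337057193e-05 F [-14.5402  -4.0792  12.3283]
offset [-1.9662 -2.9807  1.2364] rot [-0.8241  0.3301 -0.0731]
```

Firm stop at 15 N, 3 mm past the expected closed position. I back off, raise and check.

Request:
arm_command:
  steps:
    - {"offset": [0, -10, 0], "rotation": [0, 0, 0], "hand": 0}
    - {"offset": [0, -40, 0], "rotation": [0, 0, 0], "hand": 0}
    - {"offset": [0, -40, 0], "rotation": [0, 0, 0], "hand": 0}
    - {"offset": [0, 0, -50], "rotation": [0, 0, 0], "hand": 0}
    - {"offset": [0, 0, -50], "rotation": [0, 0, 0], "hand": 0}
    - {"offset": [0, -50, -50], "rotation": [0, 0, 0], "hand": 0}
    - {"offset": [0, -50, 0], "rotation": [0, 0, 0], "hand": 0}
    - {"offset": [0, 0, 0], "rotation": [0, 0, 0], "hand": 0}

```text
time_s: 15.15
position: [0.3328, -0.0709, 0.189]
tcp_rot: [-1.976, -2.433, 0.022]
ft_force: [1.2, -1.0, 0.2]
grip_width: 0.0
```

```bash
python3 - <<'E'
from h import *
im=read_camera("top");cv2.imwrite("pics/t8.png",cv2.resize(im[120:260,220:470],None,fx=3.2,fy=3.2,interpolation=cv2.INTER_CUBIC))
print(sensors.get_state()["ft_force"],sensors.get_state()["position"])
E
```

```text
[0.1889 0.0963 1.0505] [ 0.3345 -0.0709  0.1892]
```

View pics/t8.png

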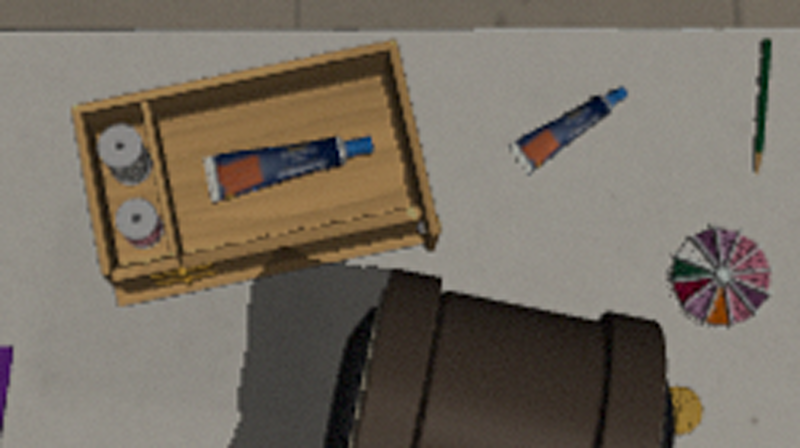

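The gate lies along the front. Its top edge runs from (190,262) to its free end at (417,212), next to the ball catch in the right wall at (424,228). I check its angle in numbers.

```bash
python3 - <<'E'
from h import *
o=np.array([.590,.0313]);th=.206;C=np.array([[np.cos(th),-np.sin(th)],[np.sin(th),np.cos(th)]])
k=get_calibration("top");K,T=k["intrinsics"],k["pose"]
def px(cx,cy,z):
    q=T[:3,:3].T@(np.r_[o+C@[cx,cy],z]-T[:3,3]);q=K@q;return (q[:2]/q[2]-[220,120])*3.2
for a in (0,.08):
  h=np.array([-.0675,.0925])
  for r in(.03,.185):
    for n in (-.005,.005):
      p=h+r*np.array([-np.sin(a),-np.cos(a)])+n*np.array([np.cos(a),-np.sin(a)]);print(a,r,n,px(*p,.068))
im=cv2.imread("pics/t8.png")[180:300,160:450];cv2.imwrite("pics/t8c.png",cv2.resize(im,None,fx=2.7,fy=2.7))
E
```

```text
0 0.03 -0.005 [222.3487 260.6963]
0 0.03 0.005 [219.8808 248.0118]
0 0.185 -0.005 [422.6643 219.9541]
0 0.185 0.005 [419.8845 207.3576]
0.08 0.03 -0.005 [222.2957 263.8535]
0.08 0.03 0.005 [220.8684 250.9896]
0.08 0.185 -0.005 [425.5041 238.8909]
0.08 0.185 0.005 [423.7538 226.0654]
```

View pics/t8c.png

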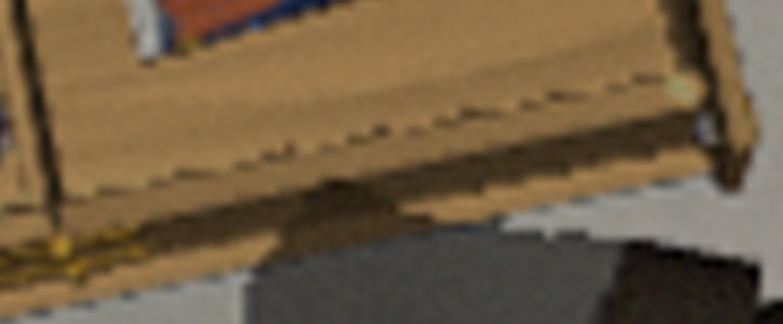

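The gate top's free end measures (413,213) in the previous crop. Fully shut predicts (421,214), and 0.08 rad ajar predicts (424,232). The silver ball shows outside the gate, so it is seated.

```bash
python3 -c "
from station import *
print(manip.job_done())"
```

```text
the job is handed in; nothing more can be done
None
```

I laid the glue tube flat across the large bay, pushed the gate shut behind its ball catch, and handed the job in at about 15 s of robot time.

- **Tube:** I gripped the larger blue tube, lifted it clear, turned it about 90° and set it down inside. The last top picture shows it lying flat across the bay, clear of the gate.
- **Gate:** Resistance rose lightly, dropped to zero as the gate passed the ball, then came to a firm stop at about 15 N sideways. In the last top picture the free end of the gate sits where fully shut predicts, to within about 8 crop pixels (roughly 2–3 px in the original picture). It is well away from the 0.08 rad ajar position. The ball shows outside the gate.
- **Other things:** Both spools are standing and the bead box looks undisturbed. The wax cake was partly hidden by the arm in that picture, but the gripper never went near it.
- **Robot:** It ended well clear, with about 1 N showing on the force sensor.

The first move call was refused for missing fields, and the arm did not move. While turning the tube, the arm sagged about 24 mm, but the force readings showed no contact.

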